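Set the dresser tray back in order

TASK

Put four things back on the round tray: lay the fallen brass hook, on its back plate, in the middle of the white ring dish; stand the hair tie bowl on the tray exactly midway between the ring dish and the leather jewellery case; and set the little lidded box centred on top of that case. Lay the tweezers flat on the tray about two fingers' width in front of the bowl (on the robot's side), centred on the bowl and parallel to the line that runs from dish to case. Everything ends upright, let go and at rest, and the perfume bottle and the cream tin stay where they are.

Things in the scene. Friction and masses are not known exactly. Their poses are not given: they have to be found in the camera images.
- tray: fixed round resin tray with a rattan edge, 372 mm across over the rattan; its floor is flat, 336 mm across, 6 mm above the dresser top, its rim 19 mm above the dresser top. Origin: centre of the underside, at dresser-top height. Its y axis runs parallel to the line from dish to case, which always lies 20 mm from the tray's centre towards +x of the tray; the tray's x axis points away from the robot (up to about 30 degrees askew), so its -x side is the front
- dish: white porcelain ring dish, fixed on the tray: round, 84 mm across the rim, 12 mm high, inner floor flat, about 66 mm across and 4 mm above its underside. Origin: centre of its underside, on the tray floor. It may stand at either end of the row
- case: square brown leather jewellery case with a thin brass seam, closed and fixed on the tray at the other end of the row: 84 x 84 mm, 45 mm high, flat top. Origin: centre of its underside, on the tray floor; its sides are parallel to the tray's axes. Its centre is 200 mm from the dish's centre
- hook_center (a point): loose brass wall hook lying on its back plate, 70 g: plate 40 x 20 x 5 mm, from whose middle a stem 12 mm (x) by 10 mm (y) rises to 38 mm; from the stem's top a short arm with a ball of 12 mm reaches 25 mm towards +x, top at 50 mm. The point lies on the stem's axis, 25 mm above the underside; z up, x along the plate towards the arm. The stem can be pinched across y from above
- bowl_center (a point): loose grey silicone hair tie bowl, empty, straight-sided and round, 58 mm across the rim (56 at the foot), 36 mm high, wall 4 mm, 60 g. The point lies on its axis, 18 mm above the underside; z up
- box_center (a point): loose tiny white ceramic box with its lid fixed on (a dark line shows the joint): 44 x 44 mm square, 40 mm high, and a 12 mm knob on top up to 52 mm; 120 g. The point lies on its axis, 20 mm above the underside; z up, x and y square to its sides
- tweezers_center (a point): loose steel tweezers, rigid, lying on edge so that the two arms show from above: 102 mm long (x, tips to +x), 12 mm wide (y), 8 mm high, 30 g. The point is its middle, 4 mm above the underside; z up
- perfume_center (a point): bystander: square amber glass perfume bottle with a black cap, 36 x 36 mm, 70 mm high, standing loose. The point lies on its axis, 35 mm above the underside
- tin_center (a point): bystander: round flat aluminium cream tin, 64 mm across, 21 mm high, loose. The point is its middle, 10.5 mm above the underside
Things that resemble listed ones, but are neither listed nor needed, are in the scene too. Of the things shaped like the part that bears tweezers_center, the bare steel one is meant.

How it is judged:
At the end, for the whole second after the job is handed in: Upright and at rest: hook on the dish floor within 14 mm of its centre; bowl on the tray within 12 mm of the dish-case midpoint; box on the case within 12 mm of its centre; tweezers flat on the tray, 38-110 mm in front of the row, within 15 mm of the bowl's middle, parallel within 12 deg (horizontal distance between hook_center and dish below 0.014 m and z of hook_center in the frame of dish between 0.025 and 0.034 m and angle between hook_center's own z axis and vertical below 0.15 rad and x of bowl_center in the frame of tray between 0.008 and 0.032 m and y of bowl_center in the frame of tray between -0.012 and 0.012 m and z of bowl_center in the frame of tray between 0.019 and 0.029 m and angle between each of bowl_center, box_center's own z axis and vertical below 0.1 rad and horizontal distance between box_center and case below 0.012 m and z of box_center in the frame of case between 0.06 and 0.07 m and x of tweezers_center in the frame of tray between -0.09 and -0.018 m and y of tweezers_center in the frame of tray between -0.015 and 0.015 m and z of tweezers_center in the frame of tray between 0.006 and 0.014 m and angle between the x axis of tweezers_center and the y axis of tray, either way round below 0.21 rad and angle between tweezers_center's own z axis and vertical below 0.2 rad and linear speed of each of hook, bowl, box, tweezers below 0.01 m/s); the robot touches nothing.
It fails at once if the perfume bottle or the cream tin is shifted more than 20 mm or knocked over (distance of any of perfume_center, tin_center from where it was at the start of the episode above 0.02 m or angle between any of perfume_center, tin_center's own z axis and vertical above 0.5 rad).
It also fails if it takes over 109 s, if anything falls off the work surface, if the arm or the gripper's body presses on something with over 40 N, if the wrist force passes 120 N, or if a joint passes its speed limit or range.

ROBOT

A 7-joint arm with a two-finger parallel gripper is mounted at the origin on the work surface. World frame = base frame: x ahead of the robot, y to its left, z up, the work surface at z = 0. Lengths are in m, angles in rad, forces in N, time in s.
With the tool pointing down it reaches from about 0.4 to 0.85 m from the base axis. Payload 10.4 kg.
Tool frame: the origin (TCP) lies between the finger pads; the fingertips stand 19 mm ahead of it and the grasp point (between the pads) is the TCP; z points along the fingers, x is the direction in which the jaws open and shut, and the axes are right-handed (so a half turn about z gives the same grasp; the last joint's range is limited). The gripper opens to 87 mm and grips with 3 to 60 N. Pads are 19 mm wide; open, the fingers measure 117 mm over their backs; the gripper's body (75 mm by 190 mm) begins 51 mm behind the grasp point.
Start: joints at [1.218, 0.332, -0.065, 1.46, 0.022, 1.35, -0.088], TCP at [0.202, -0.591, 0.242] pointing down, gripper open.
Joint ranges: [-2.6, 2.6], [-0.5, 2.12], [-1.47, 1.34], [0.16, 2.42], [-1.27, 4.41], [0.06, 2.06], [-2.6, 2.6]. Speed limits (rad/s): [2.22, 2.22, 2.79, 2.79, 3.14, 3.14, 3.14].

INTERFACE

Orientations are given as a unit quaternion [x, y, z, w].
In Python, from bench import * gives the robot as it stands.
- The arm moves only by the tool step_arm, never from a script. Its argument "commands" is a list of rows, each a list of 6 numbers: the shift along the tool's x, y, z in m, then the turn, a rotation vector about the tool's x, y, z in rad. In form: [[tx, ty, tz, rx, ry, rz], ...]. A call has 1 to 12 rows; each row shifts and turns the commanded pose from where the row before left it, along the tool's axes as they then stand; what a row does not reach is not made up. A row lasts 1/10 s, in which the tool goes at most 50 mm and 8.59 degrees, less where a joint would pass 70% of its speed; a pose out of reach is approached as far as the arm can. A call with a gripper value outside its range is refused whole. "gripper" is the opening, from 0 (shut) to 1 (fully open), set as the call begins (left out, the last holds). The fingers move at their own pace and stop on an object; "grip_force" is the grip in N (left out, the last holds). Time passes only in rows, so rows that do not move let the fingers close. It gives the time, the measured TCP pose, the force and the opening at its end, in the units of the state.
- read_state(): the state, without advancing time (a new reading comes with each control period).
- camera(name): name is "scene" or "top" or "wrist"; returns the picture (400x640x3 uint8, red, green, blue); there is no depth.
- get_calibration(name): a dict with "fx", "fy", "cx", "cy" (pixels), "R" (3x3) and "t" (3): a world point X has camera coordinates R X + t. Camera axes: x right, y down, z forward; pixel columns grow to the right and rows downward; lengths in m; the calibration is good to about 2 mm. A picture is of the moment at which its call begins: read the wrist's pose just before it. get_calibration takes no time and is no camera call; for the wrist camera it gives the pose at the moment of the call.
- close_job(): hands the job in, once; it reports no verdict.
The state is a dict: "time": time; "joint_positions": joint angles; "joint_vel": joint speeds; "joint_torque": joint torques, N m; "ee_pos": TCP position; "eef_rot": TCP orientation; "ft_force": force on the tool from outside, world axes, zero at the start; "torque": the same for the moment, N m; "width": finger opening in m.
Only numpy, scipy, OpenCV 4.12 (cv2) and the standard library are available. Lean on these libraries where they do the work, as an engineer would, in place of code of your own. Each camera call takes 0.05 s, during which the arm holds its last target. There are 200 camera calls.

## Working session

There is one attempt and no reset: what is moved stays moved. The work goes in short steps, Python scripts to look and compute and a tool call to move; the robot and the scene stay as the last step left them, time stands still between calls to the robot, and variables do not carry over. Pictures are saved under pics/ and viewed, on a budget of 14 in all, crops included, one or two more only if the job needs it, and the job is handed in when it is done.

Besides the shell and the picture viewer there is one more tool, called after "Emit:" in YAML: its name, and indented under it one key for each argument. step_arm: Moves the arm, as the interface text tells. Its arguments: {"type":"object","properties":{"commands":{"type":"array","items":{"type":"array","items":{"type":"number"}}},"gripper":{"type":"number"},"grip_force":{"type":"number"}},"required":["commands"]}

```bash
mkdir -p pics && ls && python3 - <<'E'
from bench import *
import cv2,numpy as np
s=read_state();print(s)
for n in("top","scene"):
    im=camera(n);cv2.imwrite(f"pics/{n}0.png",im[:,:,::-1]);c=get_calibration(n);print(n,c)
E
```

```text
pics
{'time': 0.0, 'joint_positions': array([ 1.21840128,  0.33288259, -0.06469788,  1.46094399,  0.02159508,
        1.34987082, -0.08848018]), 'joint_vel': array([ 2.27719648e-03, -4.75761390e-04, -1.83794743e-03,  2.43299844e-04,
        4.70950313e-05, -5.26445209e-04,  4.20647108e-04]), 'joint_torque': array([ 1.66335772e-04, -6.23242593e+01,  2.49880267e-02, -3.89897132e+01,
       -6.12506946e-02,  3.97947198e-02,  1.66585755e-04]), 'ee_pos': array([ 0.20228782, -0.590985  ,  0.24074593]), 'eef_rot': array([ 8.13598246e-01, -5.81427035e-01, -5.90316371e-04, -3.84954939e-04]), 'ft_force': array([-0.54131045,  0.29582913,  0.3096034 ]), 'torque': array([ 0.08970503, -0.03111253,  0.01844199]), 'width': 0.0868213265250967}
top {'fx': 438.5203135438395, 'fy': 438.5203135438395, 'cx': 315.5293094931057, 'cy': 198.88554501691178, 'R': array([[-0.0278064 , -0.99961109,  0.002116  ],
       [-0.97741814,  0.02674533, -0.20961503],
       [ 0.20947692, -0.00789686, -0.9777817 ]]), 't': array([-0.08587771,  0.46472554,  1.21695218])}
scene {'fx': 445.64387795195233, 'fy': 445.64387795195233, 'cx': 318.3114729176361, 'cy': 205.55601548077135, 'R': array([[ 0.63057031,  0.77607401,  0.00949782],
       [ 0.5635199 , -0.44938396, -0.69318062],
       [-0.53369129,  0.44245133, -0.72070134]]), 't': array([-0.21623923, -0.25259211,  1.61809517])}
```

View pics/top0.png

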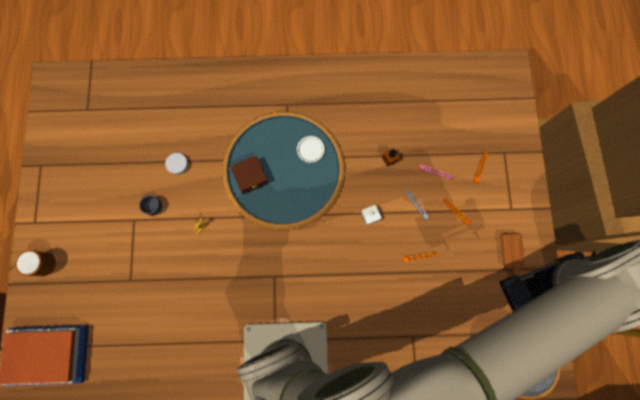

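View pics/scene0.png

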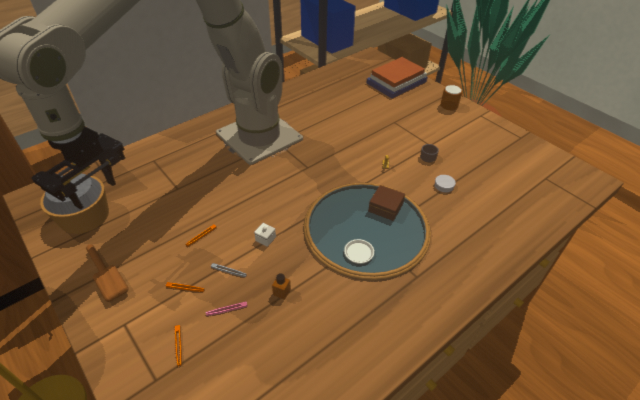

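Top view: tray about (285,170), dish (311,149), case (249,174), hook (201,225), bowl (151,205), tin (177,163), perfume (392,157), box (372,214). Tweezers-like things: steel (417,205), pink (435,172), orange (481,167), (457,211) and (421,257). The bare steel one at (417,205) is the one meant. For the bowl, the only other candidate is the cup at (33,263), which is too big. I'll check these choices in one close crop.

```bash
python3 - <<'E'
import cv2,numpy as np
t=cv2.imread("pics/top0.png")
def up(x0,y0,w,h,W,H):return cv2.resize(t[y0:y0+h,x0:x0+w],(W,H),interpolation=cv2.INTER_CUBIC)
a=up(130,145,100,100,400,400)   # x4
b=up(355,145,100,100,400,400)
c=up(220,105,130,130,800//2,400)[:200*2]
out=np.hstack([a,b]);cv2.imwrite("pics/crop0.png",cv2.convertScaleAbs(out,alpha=1.6))
E
```

```text
(no output)
```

View pics/crop0.png

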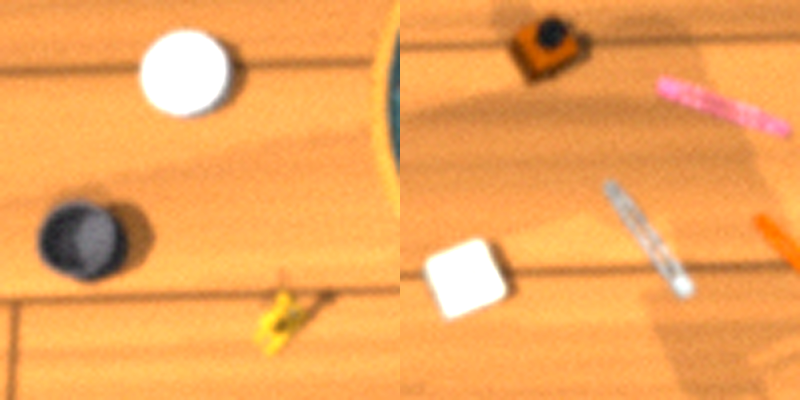

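The crop confirms the bare steel tweezers at top-image (417,205), the open grey bowl at (151,205), and the brass hook at (201,225). The white box is at (372,214). Next I measure them all.

```bash
cat > h.py <<'E'
from bench import *
import cv2,numpy as np
def K(c):return np.array([[c['fx'],0,c['cx']],[0,c['fy'],c['cy']],[0,0,1]])
def ray(c,uv,z):
    uv=np.atleast_2d(uv).astype(float)
    d=np.c_[(uv[:,0]-c['cx'])/c['fx'],(uv[:,1]-c['cy'])/c['fy'],np.ones(len(uv))]@c['R']
    o=-c['R'].T@c['t'];return o+d*((z-o[2])/d[:,2])[:,None]
def cnt(mask,roi,amin=8):
    m=np.zeros(mask.shape,np.uint8);x0,y0,x1,y1=roi;m[y0:y1,x0:x1]=mask[y0:y1,x0:x1]
    cs,_=cv2.findContours(m,cv2.RETR_EXTERNAL,cv2.CHAIN_APPROX_NONE)
    return max(cs,key=cv2.contourArea) if cs else None
def rect(c,k,z):
    """min-area rectangle of a contour cast on plane z: centre, size, angle of long side"""
    p=ray(c,k.reshape(-1,2),z)[:,:2].astype(np.float32)
    (ctr,s,a)=cv2.minAreaRect(p)
    if s[0]<s[1]:s=s[::-1];a+=90
    return np.round(ctr,4),np.round(s,4),round((a+90)%180-90,1)
def circ(c,k,z):
    p=ray(c,k.reshape(-1,2),z)[:,:2].astype(np.float32)
    e=cv2.fitEllipse(p);return np.round(e[0],4),np.round(e[1],4)
E
python3 - <<'E'
from h import *
t=cv2.imread("pics/top0.png");c=get_calibration("top")
hsv=cv2.cvtColor(t,cv2.COLOR_BGR2HSV);H,S,V=cv2.split(hsv)
for n,p in dict(case=(249,174),dish=(311,149),bowlin=(155,205),bowlrim=(145,198),tin=(177,163),tw=(417,205),box=(372,214),wood=(300,240),teal=(285,200),hook=(201,225),perf=(390,160)).items():print(n,hsv[p[1],p[0]])
white=((S<60)&(V>110)).astype(np.uint8)
k=cnt(white,(290,130,332,170));print("dish",circ(c,k,.018))
k=cnt(white,(160,145,195,180));print("tin",circ(c,k,.021))
k=cnt(white,(355,200,390,230));print("box",rect(c,k,.040))
grey=((S<90)&(V>80)).astype(np.uint8)
k=cnt(grey,(400,185,432,225));print("tw",rect(c,k,.008))
dark=((V<75)|((H>90)&(H<140))).astype(np.uint8)
k=cnt(dark,(135,190,165,220));print("bowl",circ(c,k,.036),circ(c,k,.02))
teal=((H>80)&(H<115)&(S>60)).astype(np.uint8)
k=cnt(teal,(215,105,350,235));print("tray",circ(c,cv2.convexHull(k),.012))
brown=((H<12)|(H>170)).astype(np.uint8)&(V<110)
k=cnt(brown.astype(np.uint8),(225,145,275,200));print("case",rect(c,k,.051),cv2.boundingRect(k))
E
```

```text
case [  9 178  89]
dish [ 35  12 233]
bowlin [143  14  73]
bowlrim [30 13 40]
tin [174   6 203]
tw [ 13  74 148]
box [ 25  27 207]
wood [ 14 171 157]
teal [90 88 84]
hook [ 19 216 104]
perf [ 14 253 126]
dish (array([ 0.6252, -0.0863]), array([0.0858, 0.0889]))
tin (array([0.5905, 0.3171]), array([0.062 , 0.0645]))
box (array([ 0.4146, -0.2577]), array([0.0487, 0.0442]), -69.6)
tw (array([ 0.4468, -0.3994]), array([0.1015, 0.0159]), 33.0)
bowl (array([0.4605, 0.3798]), array([0.0515, 0.0657])) (array([0.4639, 0.3858]), array([0.0521, 0.0665]))
tray (array([ 0.5679, -0.0031]), array([0.3295, 0.3303]))
case (array([0.5426, 0.0944]), array([0.0944, 0.0848]), 22.8) (230, 155, 37, 38)
```

```bash
cat >> h.py <<'E'
def tool(s):
    from scipy.spatial.transform import Rotation as R
    return R.from_quat(s['eef_rot']).as_matrix()
def plan(x,y,z,yaw):
    """prints: turn rz needed to bring tool x to yaw deg (mod 180), then the shift in tool axes after the turn"""
    s=read_state();M=tool(s);y0=np.degrees(np.arctan2(M[1,0],M[0,0]))
    d=(yaw-y0+90)%180-90;rz=-np.radians(d);a=np.radians(y0+d)
    X=np.array([np.cos(a),np.sin(a),0]);Y=np.array([np.sin(a),-np.cos(a),0])
    D=np.array([x,y,z])-s['ee_pos']
    print("t",round(s['time'],2),"pos",s['ee_pos'].round(4),"yaw",round(y0,1),"tilt",M[:2,2].round(3),"w",round(s['width'],4),"f",s['ft_force'].round(1),"q7",s['joint_positions'][6].round(2))
    print("rz",round(rz,3),"then shift",round(D@X,4),round(D@Y,4),round(-D[2],4))
E
python3 - <<'E'
from h import *
c=get_calibration("wrist");s=read_state();M=tool(s)
print(c,"cam in tool",M.T@(-c['R'].T@c['t']-s['ee_pos']),(c['R']@M).round(2))
plan(.447,-.400,.2,-57)
E
```

```text
{'fx': 292.28832424434364, 'fy': 292.28832424434364, 'cx': 318.13666624339015, 'cy': 196.29518836387754, 'R': array([[ 0.32461385, -0.94584594, -0.00114242],
       [-0.90128029, -0.30968488,  0.30296718],
       [-0.28691407, -0.0973177 , -0.95300031]]), 't': array([-0.62415468, -0.03655677,  0.39206884])} cam in tool [-0.00033545 -0.08445859 -0.14319073] [[ 1.   -0.   -0.  ]
 [ 0.    0.95 -0.3 ]
 [ 0.    0.3   0.95]]
t 0.1 pos [ 0.2023 -0.591   0.2408] yaw -71.1 tilt [-0.     0.001] w 0.0872 f [ 0.1 -0.   0. ] q7 -0.09
rz -0.246 then shift -0.0269 -0.3093 0.0408
```

Emit:
step_arm:
  commands:
    - [0, 0, 0, 0, 0, -0.123]
    - [0, 0, 0, 0, 0, -0.123]
    - [-0.0034, -0.0387, 0.005, 0, 0, 0]
    - [-0.0034, -0.0387, 0.005, 0, 0, 0]
    - [-0.0034, -0.0387, 0.005, 0, 0, 0]
    - [-0.0034, -0.0387, 0.005, 0, 0, 0]
    - [-0.0034, -0.0387, 0.005, 0, 0, 0]
    - [-0.0034, -0.0387, 0.005, 0, 0, 0]
    - [-0.0034, -0.0387, 0.005, 0, 0, 0]
    - [-0.0034, -0.0387, 0.005, 0, 0, 0]
    - [0, 0, 0, 0, 0, 0]
    - [0, 0, 0, 0, 0, 0]
  gripper: 0.4

```text
time: 1.3
ee_pos: [0.4477, -0.3991, 0.201]
eef_rot: [0.879, -0.476, -0.0, -0.0]
ft_force: [-0.5, -1.5, 1.2]
width: 0.0347
```

```bash
cat >> h.py <<'E'
def wrist(name):
    c=get_calibration("wrist");im=cv2.cvtColor(camera("wrist"),cv2.COLOR_RGB2BGR);cv2.imwrite(f"pics/{name}.png",im)
    np.save(f"pics/{name}.npy",c,allow_pickle=True);return c,im
E
python3 - <<'E'
from h import *
plan(.447,-.400,.2,-57)
c,im=wrist("w1")
E
```

```text
t 1.3 pos [ 0.4477 -0.3991  0.201 ] yaw -56.9 tilt [-0.001  0.001] w 0.0347 f [-0.5 -1.5  1.2] q7 -0.4
rz 0.002 then shift 0.0004 0.0011 0.001
```

View pics/w1.png

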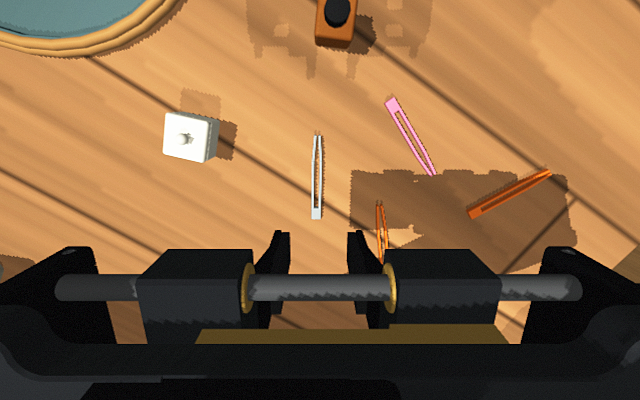

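Wrist view: bare steel tweezers at (317,175), vertical in the image and between the fingers. Pink is at (410,135), orange ones at (382,230) and (510,195), the box at (190,137) and the perfume at (335,20). I'll measure the tweezers and the box from this image.

```bash
python3 - <<'E'
from h import *
im=cv2.imread("pics/w1.png");c=np.load("pics/w1.npy",allow_pickle=True).item()
hsv=cv2.cvtColor(im,cv2.COLOR_BGR2HSV);H,S,V=cv2.split(hsv)
m=((S<70)&(V>90)).astype(np.uint8)
k=cnt(m,(295,115,340,235));print("tw",rect(c,k,.008),rect(c,k,.004),cv2.boundingRect(k))
k=cnt(m&(V>190).astype(np.uint8),(150,100,230,170));print("box",rect(c,k,.040),cv2.boundingRect(k))
r=rect(c,k,.04)
x,y=rect(c,cnt(m,(295,115,340,235)),.006)[0]
plan(float(x),float(y),.023,-57)
E
```

```text
tw (array([ 0.4456, -0.3973]), array([0.1023, 0.0121]), 32.7) (array([ 0.4448, -0.3978]), array([0.1035, 0.0122]), 32.7) (311, 135, 11, 85)
box (array([ 0.4152, -0.2564]), array([0.0434, 0.0431]), 20.1) (163, 113, 45, 50)
t 1.35 pos [ 0.4467 -0.4003  0.2013] yaw -57.0 tilt [-0.001 -0.   ] w 0.0347 f [-0.9 -0.2 -0.3] q7 -0.4
rz -0.0 then shift -0.0031 -0.0002 0.1783
```

Emit:
step_arm:
  commands:
    - [-0.003, 0, 0.03, 0, 0, 0]
    - [0, 0, 0.04, 0, 0, 0]
    - [0, 0, 0.04, 0, 0, 0]
    - [0, 0, 0.04, 0, 0, 0]
    - [0, 0, 0.02, 0, 0, 0]
    - [0, 0, 0.01, 0, 0, 0]
    - [0, 0, 0, 0, 0, 0]
    - [0, 0, 0, 0, 0, 0]

```text
time: 2.15
ee_pos: [0.4454, -0.3987, 0.0224]
eef_rot: [0.878, -0.478, 0.001, 0.0]
ft_force: [-0.0, 0.5, -0.0]
width: 0.0349
```

Emit:
step_arm:
  commands:
    - [0, 0, 0, 0, 0, 0]
    - [0, 0, 0, 0, 0, 0]
    - [0, 0, 0, 0, 0, 0]
    - [0, 0, 0, 0, 0, 0]
    - [0, 0, 0, 0, 0, 0]
    - [0, 0, -0.02, 0, 0, 0]
    - [0, 0, -0.03, 0, 0, 0]
    - [0, 0, -0.03, 0, 0, 0]
    - [0, 0, -0.03, 0, 0, 0]
    - [0, 0, 0, 0, 0, 0]
  gripper: 0
  grip_force: 15

```text
time: 3.15
ee_pos: [0.4476, -0.3988, 0.1361]
eef_rot: [0.879, -0.477, 0.003, 0.001]
ft_force: [0.6, -0.8, -0.0]
width: 0.0117
```

```bash
python3 - <<'E'
from h import *
plan(.525,-.023,.2,24.5)
E
```

```text
t 3.15 pos [ 0.4476 -0.3988  0.1361] yaw -57.0 tilt [ 0.005 -0.005] w 0.0117 f [ 0.6 -0.8 -0. ] q7 -0.42
rz -1.423 then shift 0.2263 -0.3098 -0.0639
```

Emit:
step_arm:
  commands:
    - [0, 0, -0.032, 0, 0, -0.1186]
    - [0, 0, -0.032, 0, 0, -0.1186]
    - [0, 0, 0, 0, 0, -0.1186]
    - [0, 0, 0, 0, 0, -0.1186]
    - [0, 0, 0, 0, 0, -0.1186]
    - [0, 0, 0, 0, 0, -0.1186]
    - [0, 0, 0, 0, 0, -0.1186]
    - [0, 0, 0, 0, 0, -0.1186]
    - [0, 0, 0, 0, 0, -0.1186]
    - [0, 0, 0, 0, 0, -0.1186]
    - [0, 0, 0, 0, 0, -0.1186]
    - [0, 0, 0, 0, 0, -0.1186]

```text
time: 4.35
ee_pos: [0.4455, -0.3972, 0.1947]
eef_rot: [0.977, 0.215, -0.0, -0.0]
ft_force: [0.6, -1.1, -0.1]
width: 0.0119
```

Emit:
step_arm:
  commands:
    - [0.0226, -0.031, 0, 0, 0, 0]
    - [0.0226, -0.031, 0, 0, 0, 0]
    - [0.0226, -0.031, 0, 0, 0, 0]
    - [0.0226, -0.031, 0, 0, 0, 0]
    - [0.0226, -0.031, 0, 0, 0, 0]
    - [0.0226, -0.031, 0, 0, 0, 0]
    - [0.0226, -0.031, 0, 0, 0, 0]
    - [0.0226, -0.031, 0, 0, 0, 0]
    - [0.0226, -0.031, 0, 0, 0, 0]
    - [0.0226, -0.031, 0, 0, 0, 0]
    - [0, 0, 0, 0, 0, 0]
    - [0, 0, 0, 0, 0, 0]

```text
time: 5.55
ee_pos: [0.5223, -0.0208, 0.195]
eef_rot: [0.977, 0.214, -0.0, -0.0]
ft_force: [-0.2, 0.1, -0.9]
width: 0.012
```

```bash
python3 - <<'E'
from h import *
plan(.525,-.023,.2,24.5)
c,im=wrist("w2")
E
```

```text
t 5.55 pos [ 0.5223 -0.0208  0.195 ] yaw 24.7 tilt [-0.001  0.   ] w 0.012 f [-0.2  0.1 -0.9] q7 0.27
rz 0.003 then shift 0.0015 0.0031 -0.005
```

View pics/w2.png

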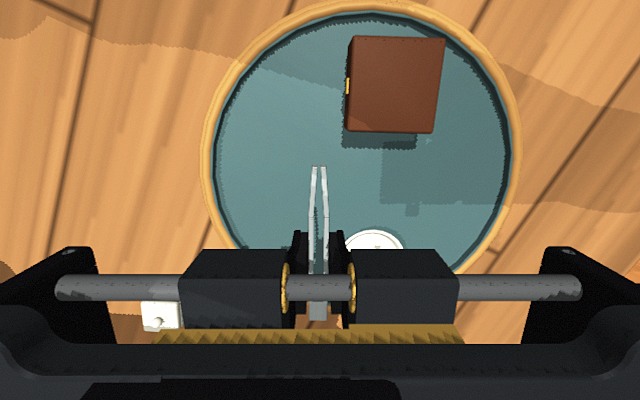

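Wrist view: tweezers are held straight, tips at (318,167). Case top spans about (352,36) to (440,133), and the dish edge shows at (373,240). I'll measure the case top for yaw and centre.

```bash
python3 - <<'E'
from h import *
im=cv2.imread("pics/w2.png");c=np.load("pics/w2.npy",allow_pickle=True).item()
hsv=cv2.cvtColor(im,cv2.COLOR_BGR2HSV);H,S,V=cv2.split(hsv)
print(hsv[85,400],hsv[60,349],hsv[131,380],hsv[100,346])
for v in(60,70,80,90):
    k=cnt((((H<15)|(H>170))&(V>v)&(V<150)&(S>100)).astype(np.uint8),(335,25,455,145))
    print(v,rect(c,k,.051),cv2.boundingRect(k))
k=cnt((H>80).astype(np.uint8)&(H<110)&(S>50),(190,0,525,247));
if k is not None:print("tray",circ(c,cv2.convexHull(k),.012))
E
```

```text
[  9 148 117] [  9 127  38] [ 10 174  69] [  7 149  36]
60 (array([0.5449, 0.0987]), array([0.083 , 0.0825]), 23.1) (347, 35, 99, 98)
70 (array([0.5449, 0.099 ]), array([0.0822, 0.0822]), 22.7) (347, 35, 99, 98)
80 (array([0.5451, 0.0991]), array([0.082 , 0.0817]), -67.2) (348, 35, 98, 98)
90 (array([0.545 , 0.0991]), array([0.0815, 0.0813]), 23.0) (348, 35, 97, 97)
tray (array([ 0.5671, -0.0013]), array([0.3425, 0.343 ]))
```

```bash
python3 - <<'E'
from h import *
plan(.5253,-.0193,.029,23.2)
E
```

```text
t 5.6 pos [ 0.5223 -0.0221  0.195 ] yaw 24.5 tilt [-0.001 -0.   ] w 0.0115 f [ 0.  -0.3 -0.3] q7 0.27
rz 0.023 then shift 0.0039 -0.0014 0.166
```

Emit:
step_arm:
  commands:
    - [0, 0, 0, 0, 0, 0.023]
    - [0.003, -0.001, 0.03, 0, 0, 0]
    - [0, 0, 0.04, 0, 0, 0]
    - [0, 0, 0.04, 0, 0, 0]
    - [0, 0, 0.03, 0, 0, 0]
    - [0, 0, 0.016, 0, 0, 0]
    - [0, 0, 0.01, 0, 0, 0]
    - [0, 0, 0, 0, 0, 0]
    - [0, 0, 0, 0, 0, 0]

```text
time: 6.5
ee_pos: [0.5257, -0.0196, 0.0307]
eef_rot: [0.98, 0.201, 0.001, 0.0]
ft_force: [-0.1, 1.3, -0.5]
width: 0.0117
```

Emit:
step_arm:
  commands:
    - [0, 0, 0, 0, 0, 0]
    - [0, 0, 0, 0, 0, 0]
    - [0, 0, 0, 0, 0, 0]
    - [0, 0, 0, 0, 0, 0]
    - [0, 0, -0.02, 0, 0, 0]
    - [0, 0, -0.03, 0, 0, 0]
    - [0, 0, -0.04, 0, 0, 0]
    - [0, 0, -0.04, 0, 0, 0]
    - [0, 0, -0.04, 0, 0, 0]
    - [0, 0, 0, 0, 0, 0]
  gripper: 0.4

```text
time: 7.5
ee_pos: [0.5275, -0.0191, 0.205]
eef_rot: [0.98, 0.201, 0.004, 0.002]
ft_force: [-0.2, 0.3, -0.1]
width: 0.0346
```

```bash
python3 - <<'E'
from h import *
im=cv2.imread("pics/w1.png");c=np.load("pics/w1.npy",allow_pickle=True).item()
plan(.4152,-.2564,.2,20)
c,im=wrist("w3")
E
```

```text
t 7.5 pos [ 0.5275 -0.0191  0.205 ] yaw 23.2 tilt [ 0.008 -0.001] w 0.0346 f [-0.2  0.3 -0.1] q7 0.24
rz 0.056 then shift -0.1867 0.1846 0.005
```

View pics/w3.png

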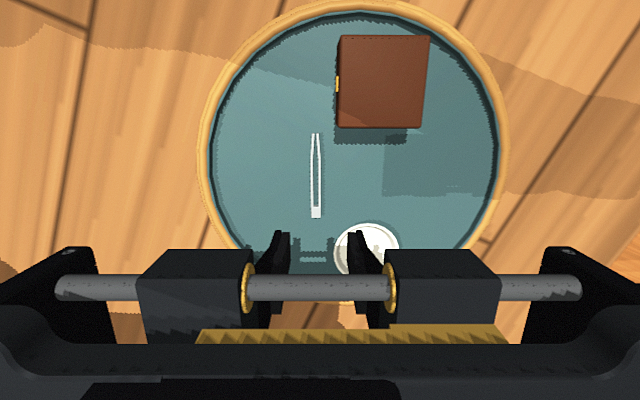

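Tweezers lie flat on the tray at (316,175), parallel to the case sides, and the dish is at (368,248). Next is the box.

Emit:
step_arm:
  commands:
    - [0, 0, 0, 0, 0, 0.056]
    - [-0.0187, 0.0185, 0, 0, 0, 0]
    - [-0.0187, 0.0185, 0, 0, 0, 0]
    - [-0.0187, 0.0185, 0, 0, 0, 0]
    - [-0.0187, 0.0185, 0, 0, 0, 0]
    - [-0.0187, 0.0185, 0, 0, 0, 0]
    - [-0.0187, 0.0185, 0, 0, 0, 0]
    - [-0.0187, 0.0185, 0, 0, 0, 0]
    - [-0.0187, 0.0185, 0, 0, 0, 0]
    - [-0.0187, 0.0185, 0, 0, 0, 0]
    - [-0.0187, 0.0185, 0, 0, 0, 0]
    - [0, 0, 0, 0, 0, 0]
  gripper: 1

```text
time: 8.75
ee_pos: [0.41, -0.2604, 0.1981]
eef_rot: [0.985, 0.171, -0.001, -0.0]
ft_force: [-0.9, 0.3, -0.9]
width: 0.087
```

```bash
python3 - <<'E'
from h import *
c,im=wrist("w4")
H,S,V=cv2.split(cv2.cvtColor(im,cv2.COLOR_BGR2HSV))
o=c['R']@np.array([.415,-.256,.04])+c['t'];print("proj",c['fx']*o[0]/o[2]+c['cx'],c['fy']*o[1]/o[2]+c['cy'])
for v in(170,190,210):
    k=cnt(((S<70)&(V>v)).astype(np.uint8),(270,120,370,245));print(rect(c,k,.04),cv2.boundingRect(k))
x,y=rect(c,k,.04)[0];plan(float(x),float(y),.027,20)
i=cv2.imread("pics/w3.png");c=np.load("pics/w3.npy",allow_pickle=True).item()
H,S,V=cv2.split(cv2.cvtColor(i,cv2.COLOR_BGR2HSV))
k=cnt(((S<60)&(V>140)).astype(np.uint8),(300,120,330,225));print("tw",rect(c,k,.014))
E
```

```text
proj 323.55421485396556 183.8454363386157
(array([ 0.4139, -0.2513]), array([0.0481, 0.0434]), -70.2) (304, 157, 41, 45)
(array([ 0.4141, -0.2518]), array([0.0471, 0.0434]), -70.2) (304, 158, 41, 44)
(array([ 0.4146, -0.2533]), array([0.0439, 0.0434]), -70.2) (304, 161, 41, 41)
t 8.8 pos [ 0.4111 -0.2584  0.1983] yaw 19.8 tilt [-0.002  0.001] w 0.0874 f [0.5 0.5 1.3] q7 0.78
rz -0.003 then shift 0.005 -0.0036 0.1713
tw (array([ 0.5244, -0.0165]), array([0.1068, 0.0122]), -66.6)
```

Emit:
step_arm:
  commands:
    - [0.005, -0.0025, 0.02, 0, 0, 0]
    - [0, 0, 0.04, 0, 0, 0]
    - [0, 0, 0.04, 0, 0, 0]
    - [0, 0, 0.04, 0, 0, 0]
    - [0, 0, 0.02, 0, 0, 0]
    - [0, 0, 0.01, 0, 0, 0]
    - [0, 0, 0, 0, 0, 0]
    - [0, 0, 0, 0, 0, 0]

```text
time: 9.6
ee_pos: [0.4171, -0.2531, 0.0304]
eef_rot: [0.985, 0.174, 0.0, 0.0]
ft_force: [0.0, 0.1, 0.1]
width: 0.0867
```

Emit:
step_arm:
  commands:
    - [0, 0, 0, 0, 0, 0]
    - [0, 0, 0, 0, 0, 0]
    - [0, 0, 0, 0, 0, 0]
    - [0, 0, 0, 0, 0, 0]
    - [0, 0, 0, 0, 0, 0]
    - [0, 0, -0.02, 0, 0, 0]
    - [0, 0, -0.03, 0, 0, 0]
    - [0, 0, -0.03, 0, 0, 0]
    - [0, 0, -0.03, 0, 0, 0]
    - [0, 0, -0.03, 0, 0, 0]
    - [0, 0, -0.03, 0, 0, 0]
    - [0, 0, 0, 0, 0, 0]
  gripper: 0.2
  grip_force: 15

```text
time: 10.8
ee_pos: [0.4181, -0.2541, 0.2035]
eef_rot: [0.985, 0.174, 0.002, 0.002]
ft_force: [0.3, 0.4, -0.1]
width: 0.0176
```

```bash
python3 - <<'E'
from h import *
plan(.545,.099,.2,23.2)
E
```

```text
t 10.8 pos [ 0.4181 -0.2541  0.2035] yaw 20.0 tilt [ 0.005 -0.004] w 0.0176 f [ 0.3  0.4 -0.1] q7 0.76
rz -0.056 then shift 0.2557 -0.2745 0.0035
```

Width went to 17.6 mm, so the box isn't held. I'll look.

```bash
python3 - <<'E'
from h import *
c,im=wrist("w5")
E
```

```text
(no output)
```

View pics/w5.png

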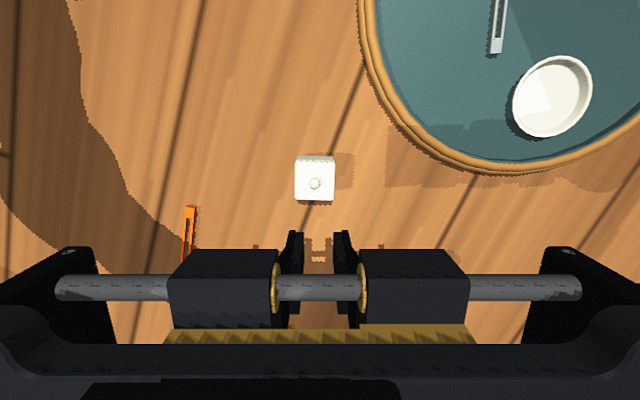

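Box stands upright and unmoved at (315,180). The fingers simply hadn't closed before the lift. I'll pre-open to about 0.65 and wait longer.

```bash
python3 - <<'E'
from h import *
im=cv2.imread("pics/w5.png");c=np.load("pics/w5.npy",allow_pickle=True).item()
H,S,V=cv2.split(cv2.cvtColor(im,cv2.COLOR_BGR2HSV))
for v in(190,210,220):
    k=cnt(((S<70)&(V>v)).astype(np.uint8),(270,120,370,225));print(rect(c,k,.04),cv2.boundingRect(k))
plan(.415,-.2545,.028,20)
E
```

```text
(array([ 0.4135, -0.2495]), array([0.048 , 0.0435]), -72.0) (294, 157, 42, 44)
(array([ 0.4139, -0.2511]), array([0.0447, 0.0433]), -71.9) (294, 159, 41, 42)
(array([ 0.4135, -0.2512]), array([0.0437, 0.0435]), 20.0) (294, 160, 41, 40)
t 10.85 pos [ 0.4172 -0.2537  0.2013] yaw 20.0 tilt [ 0.003 -0.002] w 0.0172 f [ 0.1  0.2 -0.4] q7 0.76
rz -0.0 then shift -0.0023 -0.0 0.1733
```

Emit:
step_arm:
  commands:
    - [-0.0025, -0.001, 0, 0, 0, 0]
    - [0, 0, 0.02, 0, 0, 0]
    - [0, 0, 0.02, 0, 0, 0]
    - [0, 0, 0.02, 0, 0, 0]
    - [0, 0, 0.02, 0, 0, 0]
    - [0, 0, 0.02, 0, 0, 0]
    - [0, 0, 0, 0, 0, 0]
    - [0, 0, 0.03, 0, 0, 0]
    - [0, 0, 0.03, 0, 0, 0]
    - [0, 0, 0.01, 0, 0, 0]
    - [0, 0, 0.002, 0, 0, 0]
    - [0, 0, 0, 0, 0, 0]
  gripper: 0.8

```text
time: 12.05
ee_pos: [0.4141, -0.2533, 0.0284]
eef_rot: [0.985, 0.174, 0.0, 0.0]
ft_force: [-0.6, 0.1, 0.3]
width: 0.0696
```

Emit:
step_arm:
  commands:
    - [0, 0, 0, 0, 0, 0]
    - [0, 0, 0, 0, 0, 0]
    - [0, 0, 0, 0, 0, 0]
    - [0, 0, 0, 0, 0, 0]
    - [0, 0, 0, 0, 0, 0]
    - [0, 0, 0, 0, 0, 0]
    - [0, 0, 0, 0, 0, 0]
    - [0, 0, 0, 0, 0, 0]
    - [0, 0, 0, 0, 0, 0]
    - [0, 0, 0, 0, 0, 0]
  gripper: 0.2
  grip_force: 20

```text
time: 13.05
ee_pos: [0.4138, -0.2533, 0.0279]
eef_rot: [0.985, 0.174, 0.0, 0.0]
ft_force: [-1.2, 0.2, 6.4]
width: 0.0441
```

Emit:
step_arm:
  commands:
    - [0, 0, -0.02, 0, 0, 0]
    - [0, 0, -0.03, 0, 0, 0]
    - [0, 0, -0.04, 0, 0, 0]
    - [0, 0, -0.04, 0, 0, -0.056]
    - [0.0258, -0.0275, -0.02, 0, 0, 0]
    - [0.0258, -0.0275, 0, 0, 0, 0]
    - [0.0258, -0.0275, 0, 0, 0, 0]
    - [0.0258, -0.0275, 0, 0, 0, 0]
    - [0.0258, -0.0275, 0, 0, 0, 0]
    - [0.0258, -0.0275, 0, 0, 0, 0]
    - [0.0258, -0.0275, 0, 0, 0, 0]
    - [0, 0, 0, 0, 0, 0]

```text
time: 14.25
ee_pos: [0.5044, 0.0006, 0.1776]
eef_rot: [0.979, 0.205, 0.001, -0.001]
ft_force: [-0.0, -0.3, -1.7]
width: 0.0443
```

```bash
python3 - <<'E'
from h import *
plan(.545,.099,.080,23.2)
E
```

```text
t 14.25 pos [0.5044 0.0006 0.1776] yaw 23.6 tilt [0.001 0.003] w 0.0443 f [-0.  -0.3 -1.7] q7 0.21
rz 0.007 then shift 0.0761 -0.0744 0.0976
```

Emit:
step_arm:
  commands:
    - [0.0254, -0.0248, 0, 0, 0, 0.007]
    - [0.0254, -0.0248, 0, 0, 0, 0]
    - [0.0254, -0.0248, 0, 0, 0, 0]
    - [0, 0, 0, 0, 0, 0]
    - [0, 0, 0, 0, 0, 0]
    - [0, 0, 0, 0, 0, 0]

```text
time: 14.85
ee_pos: [0.5446, 0.0917, 0.1771]
eef_rot: [0.98, 0.197, -0.0, 0.0]
ft_force: [-0.3, 0.2, -0.4]
width: 0.0442
```

```bash
python3 - <<'E'
from h import *
plan(.545,.099,.080,23.2)
c,im=wrist("w6")
E
```

```text
t 14.85 pos [0.5446 0.0917 0.1771] yaw 22.7 tilt [-0.001 -0.001] w 0.0442 f [-0.3  0.2 -0.4] q7 -0.03
rz -0.008 then shift 0.0032 -0.0065 0.0971
```

View pics/w6.png

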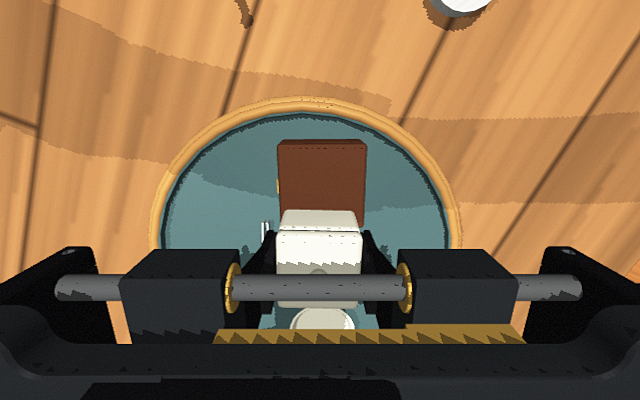

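Box is held upright between the fingers (320,250) with the case just beyond it. I'll move the remaining few mm and lower it.

Emit:
step_arm:
  commands:
    - [0.003, -0.0065, 0.01, 0, 0, -0.008]
    - [0, 0, 0.03, 0, 0, 0]
    - [0, 0, 0.03, 0, 0, 0]
    - [0, 0, 0.015, 0, 0, 0]
    - [0, 0, 0.008, 0, 0, 0]
    - [0, 0, 0.002, 0, 0, 0]
    - [0, 0, 0, 0, 0, 0]
    - [0, 0, 0, 0, 0, 0]

```text
time: 15.7
ee_pos: [0.5458, 0.1005, 0.0836]
eef_rot: [0.979, 0.202, 0.001, 0.0]
ft_force: [-0.3, -0.3, -0.3]
width: 0.0442
```

```bash
python3 - <<'E'
from h import *
plan(.545,.099,.080,23.2)
E
```

```text
t 15.7 pos [0.5458 0.1005 0.0836] yaw 23.3 tilt [0.002 0.   ] w 0.0442 f [-0.3 -0.3 -0.3] q7 -0.11
rz 0.001 then shift -0.0014 0.0011 0.0036
```

Emit:
step_arm:
  commands:
    - [-0.001, 0.001, 0.002, 0, 0, 0]
    - [0, 0, 0.002, 0, 0, 0]
    - [0, 0, 0, 0, 0, 0]
    - [0, 0, 0, 0, 0, 0]

```text
time: 16.1
ee_pos: [0.5449, 0.0988, 0.079]
eef_rot: [0.979, 0.202, 0.0, 0.0]
ft_force: [-0.3, -2.1, 3.9]
width: 0.0443
```

Emit:
step_arm:
  commands:
    - [0, 0, 0, 0, 0, 0]
    - [0, 0, 0, 0, 0, 0]
    - [0, 0, 0, 0, 0, 0]
    - [0, 0, 0, 0, 0, 0]
    - [0, 0, 0, 0, 0, 0]
    - [0, 0, 0, 0, 0, 0]
    - [0, 0, -0.02, 0, 0, 0]
    - [0, 0, -0.04, 0, 0, 0]
    - [0, 0, -0.04, 0, 0, 0]
    - [0, 0, -0.04, 0, 0, 0]
    - [0, 0, 0, 0, 0, 0]
  gripper: 0.8

```text
time: 17.2
ee_pos: [0.5469, 0.1001, 0.224]
eef_rot: [0.979, 0.202, 0.004, 0.0]
ft_force: [-0.0, 0.6, -0.1]
width: 0.0695
```

```bash
python3 - <<'E'
from h import *
im=cv2.cvtColor(camera("top"),cv2.COLOR_RGB2BGR);cv2.imwrite("pics/top1.png",im);c=get_calibration("top")
H,S,V=cv2.split(cv2.cvtColor(im,cv2.COLOR_BGR2HSV))
k=cnt(((H>15)&(H<35)&(S>150)).astype(np.uint8),(185,205,220,245))
print("hook",rect(c,k,.02) if k is not None else None)
plan(.42,.27,.2,-65)
cw,iw=wrist("w7")
H,S,V=cv2.split(cv2.cvtColor(iw,cv2.COLOR_BGR2HSV))
k=cnt(((S<60)&(V>190)).astype(np.uint8),(270,120,370,245));print("box on case",rect(cw,k,.091))
E
```

```text
hook (array([0.3985, 0.243 ]), array([0.0465, 0.0319]), -44.5)
t 17.25 pos [0.5459 0.0995 0.2211] yaw 23.3 tilt [0.005 0.   ] w 0.0694 f [ 0.6  0.4 -0.6] q7 -0.02
rz 1.541 then shift -0.2077 0.042 0.0211
box on case (array([0.5437, 0.1028]), array([0.0498, 0.0429]), -68.1)
```

View pics/w7.png

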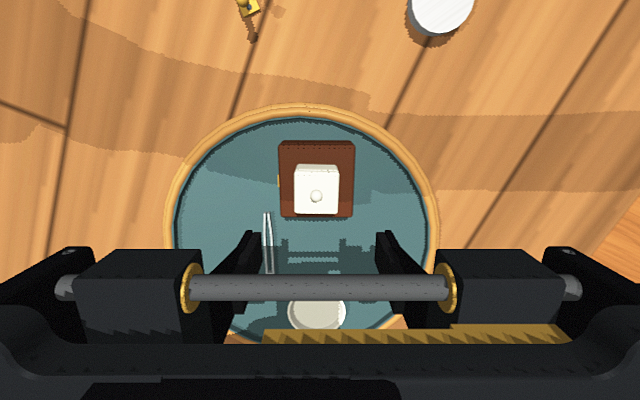

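Box sits centred on the case (316,190). Hook appears at (247,5). I'll hover over the hook.

```bash
python3 - <<'E'
from h import *
plan(.40,.243,.18,23.3)
E
```

```text
t 17.3 pos [0.545  0.099  0.2191] yaw 23.3 tilt [ 0.002 -0.   ] w 0.0696 f [-0.3  0.1  0. ] q7 -0.02
rz -0.001 then shift -0.0762 -0.1896 0.0391
```

Emit:
step_arm:
  commands:
    - [-0.0109, -0.0271, 0, 0, 0, 0]
    - [-0.0109, -0.0271, 0, 0, 0, 0]
    - [-0.0109, -0.0271, 0, 0, 0, 0]
    - [-0.0109, -0.0271, 0, 0, 0, 0]
    - [-0.0109, -0.0271, 0.01, 0, 0, 0]
    - [-0.0109, -0.0271, 0.01, 0, 0, 0]
    - [-0.0109, -0.0271, 0.02, 0, 0, 0]
    - [0, 0, 0, 0, 0, 0]
    - [0, 0, 0, 0, 0, 0]
    - [0, 0, 0, 0, 0, 0]
  gripper: 0.4

```text
time: 18.3
ee_pos: [0.4001, 0.2423, 0.1782]
eef_rot: [0.98, 0.201, -0.0, 0.0]
ft_force: [-0.1, -0.2, 0.3]
width: 0.0347
```

```bash
python3 - <<'E'
from h import *
c,im=wrist("w8")
plan(.4,.243,.18,23)
cv2.imwrite("pics/w8c.png",np.vstack([im[:200],cv2.resize(im[130:230,240:400],(640,400),interpolation=cv2.INTER_CUBIC)]))
E
```

```text
t 18.35 pos [0.4003 0.2424 0.1784] yaw 23.2 tilt [-0.  0.] w 0.0352 f [ 1.1 -1.2  0.1] q7 -0.31
rz 0.003 then shift -0.0 -0.0007 -0.0016
```

View pics/w8c.png

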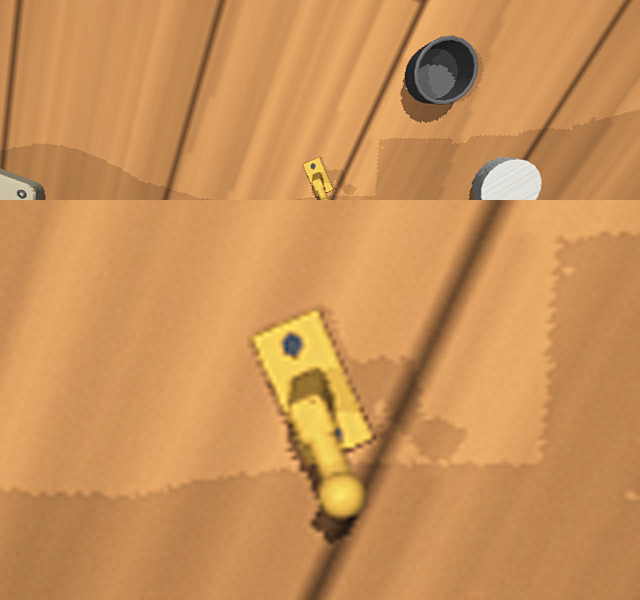

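Hook lies on its plate. In full-image pixels the plate corners are about (303,164.5), (320,157.5) and (333,189.5), and the ball is at (325.5,204). The bowl is at (440,70) and the tin at (505,180).

```bash
python3 - <<'E'
from h import *
c=np.load("pics/w8.npy",allow_pickle=True).item()
P=ray(c,[(303,164.5),(320,157.5),(333.2,189.5)],.005);print(P.round(4))
ctr=(P[0]+P[2])/2;d=P[2]-P[1];a=np.degrees(np.arctan2(d[1],d[0]));print("ctr",ctr,"len",np.linalg.norm(d),np.linalg.norm(P[1]-P[0]),"yaw",a)
b=ray(c,(325.5,203.75),.044)[0];e=b-ctr;print("ball",b,np.hypot(e[0],e[1]),np.degrees(np.arctan2(e[1],e[0])))
im=cv2.imread("pics/w8.png");H,S,V=cv2.split(cv2.cvtColor(im,cv2.COLOR_BGR2HSV))
k=cnt(((S<70)).astype(np.uint8),(395,25,490,110));print("bowl",circ(c,k,.036) )
plan(ctr[0],ctr[1],.031,a+90)
E
```

```text
[[0.3775 0.2545 0.005 ]
 [0.3916 0.269  0.005 ]
 [0.4197 0.2415 0.005 ]]
ctr [0.39858132 0.24799378 0.005     ] len 0.039273102895561025 0.020191671017075776 yaw -44.370269551443705
ball [0.41227091 0.23450168 0.044     ] 0.019220872699433976 -44.58370755035333
bowl (array([0.4593, 0.3888]), array([0.0553, 0.0644]))
t 18.35 pos [0.4003 0.2424 0.1784] yaw 23.2 tilt [-0.  0.] w 0.0352 f [ 1.1 -1.2  0.1] q7 -0.31
rz -0.392 then shift 0.0028 -0.0051 0.1474
```

Emit:
step_arm:
  commands:
    - [0, 0, 0, 0, 0, -0.1307]
    - [0, 0, 0, 0, 0, -0.1307]
    - [0, 0, 0, 0, 0, -0.1307]
    - [0.0028, -0.005, 0, 0, 0, 0]
    - [0, 0, 0.03, 0, 0, 0]
    - [0, 0, 0.03, 0, 0, 0]
    - [0, 0, 0.03, 0, 0, 0]
    - [0, 0, 0.03, 0, 0, 0]
    - [0, 0, 0.02, 0, 0, 0]
    - [0, 0, 0.008, 0, 0, 0]
    - [0, 0, 0, 0, 0, 0]
    - [0, 0, 0, 0, 0, 0]

```text
time: 19.55
ee_pos: [0.3985, 0.2491, 0.0314]
eef_rot: [0.922, 0.388, 0.001, -0.0]
ft_force: [-0.6, 0.7, -0.4]
width: 0.0347
```

Emit:
step_arm:
  commands:
    - [0, 0, 0, 0, 0, 0]
    - [0, 0, 0, 0, 0, 0]
    - [0, 0, 0, 0, 0, 0]
    - [0, 0, 0, 0, 0, 0]
    - [0, 0, 0, 0, 0, 0]
    - [0, 0, 0, 0, 0, 0]
    - [0, 0, 0, 0, 0, 0]
    - [0, 0, 0, 0, 0, 0]
  gripper: 0
  grip_force: 20

```text
time: 20.35
ee_pos: [0.3981, 0.2486, 0.0308]
eef_rot: [0.921, 0.389, 0.0, 0.0]
ft_force: [-1.4, -1.8, 5.4]
width: 0.0101
```

```bash
python3 - <<'E'
from h import *
plan(.6252,-.0863,.2,45.6)
E
```

```text
t 20.35 pos [0.3981 0.2486 0.0308] yaw 45.7 tilt [ 0. -0.] w 0.0101 f [-1.4 -1.8  5.4] q7 -0.16
rz 0.002 then shift -0.0804 0.3965 -0.1692
```

Emit:
step_arm:
  commands:
    - [0, 0, -0.02, 0, 0, 0]
    - [0, 0, -0.04, 0, 0, 0]
    - [0, 0, -0.04, 0, 0, 0]
    - [0, 0, -0.04, 0, 0, 0]
    - [0, 0, -0.03, 0, 0, 0]
    - [-0.008, 0.0396, 0, 0, 0, 0]
    - [-0.008, 0.0396, 0, 0, 0, 0]
    - [-0.008, 0.0396, 0, 0, 0, 0]
    - [-0.008, 0.0396, 0, 0, 0, 0]
    - [-0.008, 0.0396, 0, 0, 0, 0]
    - [-0.008, 0.0396, 0, 0, 0, 0]

```text
time: 21.45
ee_pos: [0.5352, 0.0469, 0.2003]
eef_rot: [0.921, 0.389, -0.0, 0.0]
ft_force: [1.2, 0.1, -0.3]
width: 0.0095
```

Emit:
step_arm:
  commands:
    - [-0.008, 0.0396, 0, 0, 0, 0]
    - [-0.008, 0.0396, 0, 0, 0, 0]
    - [-0.008, 0.0396, 0, 0, 0, 0]
    - [-0.008, 0.0396, 0, 0, 0, 0]
    - [0, 0, 0, 0, 0, 0]
    - [0, 0, 0, 0, 0, 0]
    - [0, 0, 0, 0, 0, 0]

```text
time: 22.15
ee_pos: [0.6254, -0.0837, 0.2004]
eef_rot: [0.921, 0.389, -0.0, -0.0]
ft_force: [0.8, -0.2, -1.0]
width: 0.0098
```

```bash
python3 - <<'E'
from h import *
c,im=wrist("w9")
c7=np.load("pics/w3.npy",allow_pickle=True).item()
plan(.6252,-.0863,.042,45.6)
E
```

```text
t 22.2 pos [ 0.6254 -0.0835  0.2006] yaw 45.9 tilt [-0.  0.] w 0.0098 f [ 0.2  0.2 -0.3] q7 0.65
rz 0.004 then shift -0.0021 0.0018 0.1586
```

View pics/w9.png

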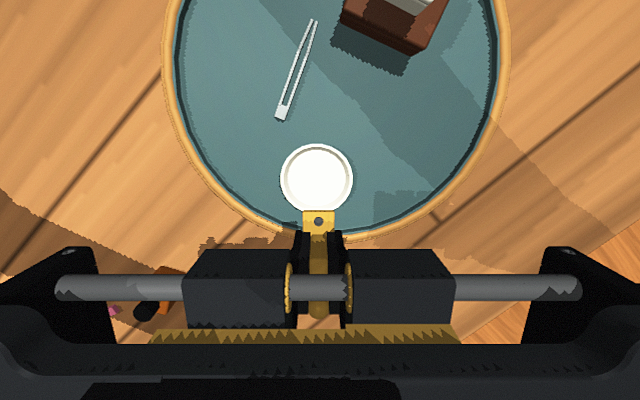

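Hook is held, with its plate edge at (318,215). The dish is at (317,178) and mostly visible. I'll fit the dish from here.

```bash
python3 - <<'E'
from h import *
c=np.load("pics/w9.npy",allow_pickle=True).item();im=cv2.imread("pics/w9.png")
H,S,V=cv2.split(cv2.cvtColor(im,cv2.COLOR_BGR2HSV))
k=cnt(((S<70)&(V>110)).astype(np.uint8),(260,130,375,207))
k=k[k[:,0,1]<204];print("dish",circ(c,k,.018),cv2.boundingRect(k))
E
```

```text
dish (array([ 0.6148, -0.0739]), array([0.0978, 0.1515])) (260, 130, 115, 74)
```

```bash
python3 - <<'E'
from h import *
c=np.load("pics/w9.npy",allow_pickle=True).item();im=cv2.imread("pics/w9.png")
hsv=cv2.cvtColor(im,cv2.COLOR_BGR2HSV);H,S,V=cv2.split(hsv)
print(hsv[178,317],hsv[150,317],hsv[178,282],hsv[178,270],hsv[135,317])
for s,v in((50,140),(40,130),(50,160)):
    k=cnt(((S<s)&(V>v)).astype(np.uint8),(260,130,375,215))
    q=k[k[:,0,1]<203];print("dish",circ(c,q,.018),cv2.boundingRect(k))
E
```

```text
[ 38   4 254] [ 30   1 255] [  0   0 255] [ 88  65 137] [ 87  65 142]
dish (array([ 0.6238, -0.0844]), array([0.0827, 0.0831])) (280, 143, 73, 68)
dish (array([ 0.6239, -0.0845]), array([0.0827, 0.083 ])) (280, 143, 73, 68)
dish (array([ 0.6238, -0.0844]), array([0.0826, 0.083 ])) (280, 143, 73, 68)
```

Emit:
step_arm:
  commands:
    - [-0.0018, 0, 0.03, 0, 0, 0]
    - [0, 0, 0.04, 0, 0, 0]
    - [0, 0, 0.04, 0, 0, 0]
    - [0, 0, 0.03, 0, 0, 0]
    - [0, 0, 0.01, 0, 0, 0]
    - [0, 0, 0.005, 0, 0, 0]
    - [0, 0, 0, 0, 0, 0]
    - [0, 0, 0, 0, 0, 0]

```text
time: 23.0
ee_pos: [0.6255, -0.0862, 0.0474]
eef_rot: [0.921, 0.389, 0.001, 0.001]
ft_force: [0.6, 0.2, -0.7]
width: 0.0098
```

Emit:
step_arm:
  commands:
    - [0, -0.002, 0.003, 0, 0, 0]
    - [0, 0, 0.002, 0, 0, 0]
    - [0, 0, 0.001, 0, 0, 0]
    - [0, 0, 0, 0, 0, 0]
    - [0, 0, 0, 0, 0, 0]

```text
time: 23.5
ee_pos: [0.6233, -0.0847, 0.0408]
eef_rot: [0.921, 0.389, 0.0, 0.0]
ft_force: [-5.0, 0.9, 9.5]
width: 0.0098
```

Emit:
step_arm:
  commands:
    - [0, 0, 0, 0, 0, 0]
    - [0, 0, 0, 0, 0, 0]
    - [0, 0, 0, 0, 0, 0]
    - [0, 0, 0, 0, 0, 0]
    - [0, 0, 0, 0, 0, 0]
    - [0, 0, -0.02, 0, 0, 0]
    - [0, 0, -0.04, 0, 0, 0]
    - [0, 0, -0.04, 0, 0, 0]
    - [0, 0, -0.04, 0, 0, 0]
    - [0, 0, -0.02, 0, 0, 0]
    - [0, 0, 0, 0, 0, 0]
  gripper: 0.35

```text
time: 24.6
ee_pos: [0.6246, -0.0848, 0.2032]
eef_rot: [0.921, 0.389, 0.002, 0.002]
ft_force: [-0.3, 0.2, -0.6]
width: 0.0304
```

```bash
python3 - <<'E'
from h import *
c,im=wrist("w10")
plan(.4595,.386,.2,-50)
E
```

```text
t 24.65 pos [ 0.6237 -0.0849  0.2009] yaw 45.7 tilt [ 0.003 -0.001] w 0.0306 f [-0.2  0.6 -0.8] q7 0.65
rz -1.471 then shift 0.4663 0.1769 0.0009
```

View pics/w10.png

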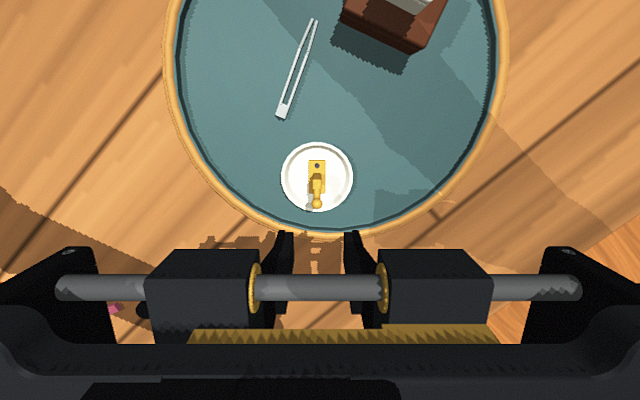

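Hook lies on its plate in the middle of the dish at (317,177). Next is the bowl, gripped across at yaw 23.

```bash
python3 - <<'E'
from h import *
plan(.4595,.387,.2,23.2)
E
```

```text
t 24.65 pos [ 0.6237 -0.0849  0.2009] yaw 45.7 tilt [ 0.003 -0.001] w 0.0306 f [-0.2  0.6 -0.8] q7 0.65
rz 0.393 then shift 0.035 -0.4984 0.0009
```

Emit:
step_arm:
  commands:
    - [0, 0, 0, 0, 0, 0.131]
    - [0, 0, 0, 0, 0, 0.131]
    - [0, 0, 0, 0, 0, 0.131]
    - [0.0027, -0.0383, 0, 0, 0, 0]
    - [0.0027, -0.0383, 0, 0, 0, 0]
    - [0.0027, -0.0383, 0, 0, 0, 0]
    - [0.0027, -0.0383, 0, 0, 0, 0]
    - [0.0027, -0.0383, 0, 0, 0, 0]
    - [0.0027, -0.0383, 0, 0, 0, 0]
    - [0.0027, -0.0383, 0, 0, 0, 0]
    - [0.0027, -0.0383, 0, 0, 0, 0]
    - [0.0027, -0.0383, 0, 0, 0, 0]
  gripper: 0.95

```text
time: 25.85
ee_pos: [0.5083, 0.2423, 0.1982]
eef_rot: [0.98, 0.201, -0.001, 0.0]
ft_force: [0.6, -0.2, 0.4]
width: 0.0828
```

Emit:
step_arm:
  commands:
    - [0.0027, -0.0383, 0, 0, 0, 0]
    - [0.0027, -0.0383, 0, 0, 0, 0]
    - [0.0027, -0.0383, 0, 0, 0, 0]
    - [0.0027, -0.0383, 0, 0, 0, 0]
    - [0, 0, 0, 0, 0, 0]
    - [0, 0, 0, 0, 0, 0]
    - [0, 0, 0, 0, 0, 0]

```text
time: 26.55
ee_pos: [0.4595, 0.3851, 0.1985]
eef_rot: [0.98, 0.201, -0.001, 0.001]
ft_force: [0.6, 0.1, 0.3]
width: 0.0825
```

```bash
python3 - <<'E'
from h import *
c,im=wrist("w11");plan(.4595,.387,.028,23.2)
H,S,V=cv2.split(cv2.cvtColor(im,cv2.COLOR_BGR2HSV))
k=cnt((S<70).astype(np.uint8),(270,130,370,232));print("bowl",circ(c,k,.036),cv2.boundingRect(k))
E
```

```text
t 26.6 pos [0.4597 0.3849 0.1987] yaw 23.1 tilt [-0.    -0.001] w 0.0829 f [0.5 0.3 0.3] q7 -0.61
rz -0.002 then shift 0.0006 -0.002 0.1707
bowl (array([0.4619, 0.3924]), array([0.0551, 0.0595])) (297, 151, 52, 55)
```

View pics/w11.png

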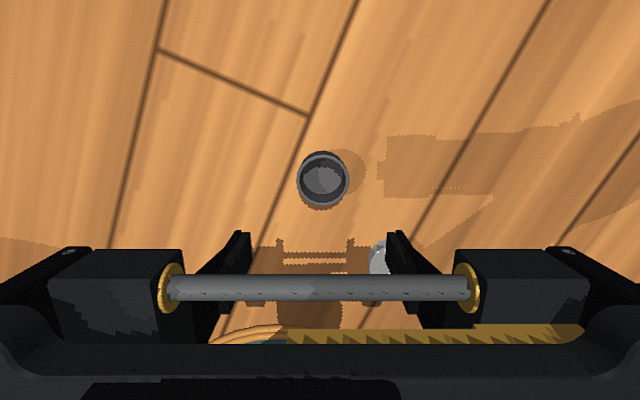

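Bowl rim is centred at about (323,180), between the open fingers.

```bash
python3 - <<'E'
from h import *
c=np.load("pics/w11.npy",allow_pickle=True).item()
p=ray(c,[(323,180),(297,180),(349,180),(323,206)],.036);print(p.round(4),np.linalg.norm(p[1]-p[2]))
plan(p[0][0],p[0][1],.028,23.2)
E
```

```text
[[0.4628 0.3921 0.036 ]
 [0.4371 0.381  0.036 ]
 [0.4886 0.4031 0.036 ]
 [0.4747 0.3648 0.036 ]] 0.056054380614391205
t 26.6 pos [0.4597 0.3849 0.1987] yaw 23.1 tilt [-0.    -0.001] w 0.0829 f [0.5 0.3 0.3] q7 -0.61
rz -0.002 then shift 0.0057 -0.0053 0.1707
```

Emit:
step_arm:
  commands:
    - [0.0055, -0.005, 0.02, 0, 0, 0]
    - [0, 0, 0.03, 0, 0, 0]
    - [0, 0, 0.03, 0, 0, 0]
    - [0, 0, 0.03, 0, 0, 0]
    - [0, 0, 0.03, 0, 0, 0]
    - [0, 0, 0.02, 0, 0, 0]
    - [0, 0, 0.01, 0, 0, 0]
    - [0, 0, 0, 0, 0, 0]
    - [0, 0, 0, 0, 0, 0]

```text
time: 27.5
ee_pos: [0.4627, 0.3932, 0.0304]
eef_rot: [0.98, 0.201, 0.0, -0.0]
ft_force: [0.6, -0.8, -0.0]
width: 0.0828
```

Emit:
step_arm:
  commands:
    - [0, 0, 0, 0, 0, 0]
    - [0, 0, 0, 0, 0, 0]
    - [0, 0, 0, 0, 0, 0]
    - [0, 0, 0, 0, 0, 0]
    - [0, 0, 0, 0, 0, 0]
    - [0, 0, 0, 0, 0, 0]
    - [0, 0, 0, 0, 0, 0]
    - [0, 0, 0, 0, 0, 0]
    - [0, 0, 0, 0, 0, 0]
    - [0, 0, 0, 0, 0, 0]
  gripper: 0.2
  grip_force: 12

```text
time: 28.5
ee_pos: [0.4622, 0.3933, 0.0298]
eef_rot: [0.98, 0.201, 0.0, 0.0]
ft_force: [-1.5, -0.7, 4.5]
width: 0.057
```

```bash
python3 - <<'E'
from h import *
plan(.5845,.0073,.2,23.2)
E
```

```text
t 28.5 pos [0.4622 0.3933 0.0298] yaw 23.2 tilt [ 0. -0.] w 0.057 f [-1.5 -0.7  4.5] q7 -0.72
rz 0.0 then shift -0.0396 0.403 -0.1702
```

Emit:
step_arm:
  commands:
    - [0, 0, -0.02, 0, 0, 0]
    - [0, 0, -0.04, 0, 0, 0]
    - [0, 0, -0.04, 0, 0, 0]
    - [0, 0, -0.04, 0, 0, 0]
    - [0, 0, -0.03, 0, 0, 0]
    - [-0.0036, 0.0366, 0, 0, 0, 0]
    - [-0.0036, 0.0366, 0, 0, 0, 0]
    - [-0.0036, 0.0366, 0, 0, 0, 0]
    - [-0.0036, 0.0366, 0, 0, 0, 0]
    - [-0.0036, 0.0366, 0, 0, 0, 0]
    - [-0.0036, 0.0366, 0, 0, 0, 0]

```text
time: 29.6
ee_pos: [0.529, 0.1813, 0.1993]
eef_rot: [0.98, 0.201, -0.0, 0.0]
ft_force: [1.0, -0.1, -1.1]
width: 0.0578
```

Emit:
step_arm:
  commands:
    - [-0.0036, 0.0366, 0, 0, 0, 0]
    - [-0.0036, 0.0366, 0, 0, 0, 0]
    - [-0.0036, 0.0366, 0, 0, 0, 0]
    - [-0.0036, 0.0366, 0, 0, 0, 0]
    - [-0.0036, 0.0366, 0, 0, 0, 0]
    - [0, 0, 0, 0, 0, 0]
    - [0, 0, 0, 0, 0, 0]
    - [0, 0, 0, 0, 0, 0]

```text
time: 30.4
ee_pos: [0.5841, 0.009, 0.1994]
eef_rot: [0.979, 0.202, -0.0, -0.0]
ft_force: [-0.4, 0.7, -0.6]
width: 0.0574
```

```bash
python3 - <<'E'
from h import *
plan(.5845,.0073,.037,23.2)
E
```

```text
t 30.4 pos [0.5841 0.009  0.1994] yaw 23.3 tilt [-0.     0.001] w 0.0574 f [-0.4  0.7 -0.6] q7 0.13
rz 0.002 then shift -0.0003 0.0017 0.1624
```

Emit:
step_arm:
  commands:
    - [0, 0.0015, 0.03, 0, 0, 0]
    - [0, 0, 0.04, 0, 0, 0]
    - [0, 0, 0.04, 0, 0, 0]
    - [0, 0, 0.03, 0, 0, 0]
    - [0, 0, 0.015, 0, 0, 0]
    - [0, 0, 0.005, 0, 0, 0]
    - [0, 0, 0, 0, 0, 0]
    - [0, 0, 0, 0, 0, 0]
    - [0, 0, 0, 0, 0, 0]

```text
time: 31.3
ee_pos: [0.586, 0.0064, 0.0411]
eef_rot: [0.98, 0.201, 0.001, 0.0]
ft_force: [0.7, -0.3, -0.4]
width: 0.0575
```

Emit:
step_arm:
  commands:
    - [-0.001, -0.001, 0.002, 0, 0, 0]
    - [0, 0, 0.002, 0, 0, 0]
    - [0, 0, 0.0008, 0, 0, 0]
    - [0, 0, 0, 0, 0, 0]
    - [0, 0, 0, 0, 0, 0]

```text
time: 31.8
ee_pos: [0.5839, 0.0068, 0.0358]
eef_rot: [0.98, 0.201, 0.0, 0.0]
ft_force: [-5.2, -1.4, 10.1]
width: 0.0576
```

Emit:
step_arm:
  commands:
    - [0, 0, 0, 0, 0, 0]
    - [0, 0, 0, 0, 0, 0]
    - [0, 0, 0, 0, 0, 0]
    - [0, 0, 0, 0, 0, 0]
    - [0, 0, 0, 0, 0, 0]
    - [0, 0, -0.02, 0, 0, 0]
    - [0, 0, -0.04, 0, 0, 0]
    - [0, 0, -0.04, 0, 0, 0]
    - [0, 0, -0.04, 0, 0, 0]
    - [0, 0, -0.03, 0, 0, 0]
    - [0, 0, -0.03, 0, 0, 0]
    - [0, 0, 0, 0, 0, 0]
  gripper: 0.82

```text
time: 33.0
ee_pos: [0.5854, 0.0073, 0.2391]
eef_rot: [0.98, 0.201, 0.003, 0.001]
ft_force: [0.1, 0.2, 0.4]
width: 0.0713
```

Emit:
step_arm:
  commands:
    - [0, -0.03, 0, 0, 0, 0]
    - [0, -0.03, 0, 0, 0, 0]
    - [0, -0.03, 0, 0, 0, 0]
    - [0, -0.03, 0, 0, 0, 0]
    - [0, 0, 0, 0, 0, 0]
    - [0, 0, 0, 0, 0, 0]
    - [0, 0, 0, 0, 0, 0]

```text
time: 33.7
ee_pos: [0.5367, 0.1158, 0.2343]
eef_rot: [0.98, 0.201, -0.0, 0.0]
ft_force: [0.1, -0.2, 0.9]
width: 0.0715
```

```bash
python3 - <<'E'
from h import *
plan(.5845,.0073,.2,23.2)
im=cv2.cvtColor(camera("top"),cv2.COLOR_RGB2BGR);cv2.imwrite("pics/top2.png",im)
c,w=wrist("w12")
E
```

```text
t 33.7 pos [0.5367 0.1158 0.2343] yaw 23.1 tilt [-0.    -0.001] w 0.0715 f [ 0.1 -0.2  0.9] q7 -0.04
rz -0.001 then shift 0.0012 0.1186 0.0343
```

View pics/w12.png

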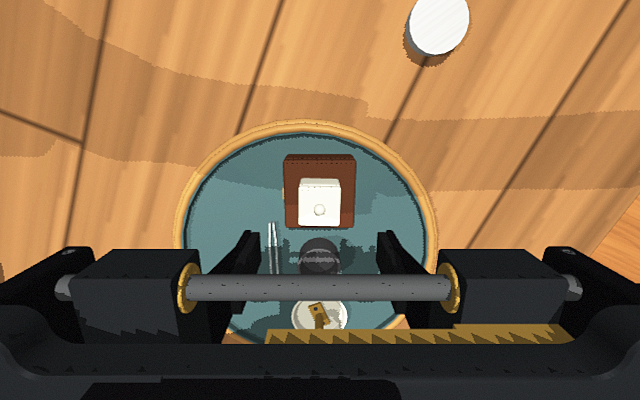

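Bowl at (320,255), box and hook are in place, but the gripper is in the way. I'll back off towards the dish side and higher for a clear check.

Emit:
step_arm:
  commands:
    - [0, 0.04, -0.01, 0, 0, 0]
    - [0, 0.04, -0.01, 0, 0, 0]
    - [0, 0.04, -0.01, 0, 0, 0]
    - [0, 0.04, -0.01, 0, 0, 0]
    - [0, 0.04, 0, 0, 0, 0]
    - [0, 0.04, 0, 0, 0, 0]
    - [0, 0, 0, 0, 0, 0]
    - [0, 0, 0, 0, 0, 0]
    - [0, 0, 0, 0, 0, 0]

```text
time: 34.7
ee_pos: [0.6308, -0.1026, 0.2746]
eef_rot: [0.979, 0.202, -0.0, -0.0]
ft_force: [-0.7, 0.7, -0.2]
width: 0.0713
```

```bash
python3 - <<'E'
from h import *
plan(.5845,.0073,.2,23.2)
c,im=wrist("w13")
for n,p in dict(mid=(.5845,.0073,.042),dish=(.6239,-.0845,.01),case=(.545,.099,.091)).items():
    o=c['R']@np.array(p)+c['t'];print(n,c['fx']*o[0]/o[2]+c['cx'],c['fy']*o[1]/o[2]+c['cy'])
E
```

```text
t 34.7 pos [ 0.6308 -0.1026  0.2746] yaw 23.3 tilt [-0.     0.001] w 0.0713 f [-0.7  0.7 -0.2] q7 0.32
rz 0.001 then shift 0.0007 -0.1192 0.0746
mid 318.31593729008955 72.43358318926786
dish 318.19005051665033 152.09806415607304
case 318.36720283603114 -49.50867058170769
```

View pics/w13.png

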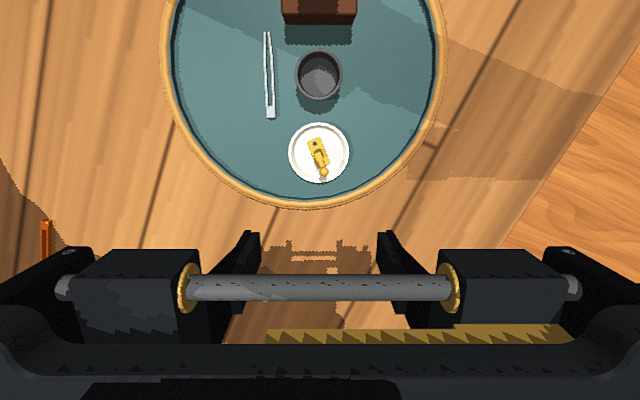

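Everything is in place: bowl rim at (319,75), predicted (318,72). Hook in the dish at (318,152), tweezers centre at (269,75) and parallel to the row. A numeric check comes before handing in.

```bash
python3 - <<'E'
from h import *
im=cv2.imread("pics/w13.png");c=np.load("pics/w13.npy",allow_pickle=True).item()
H,S,V=cv2.split(cv2.cvtColor(im,cv2.COLOR_BGR2HSV))
mid=np.array([.5845,.0073]);a=np.radians(23.2);X=np.array([np.cos(a),np.sin(a)]);Y=np.array([-X[1],X[0]])
def tf(p):d=np.array(p)-mid;return (d@X+.02).round(4),(d@Y).round(4)
k=cnt(((S<60)&(V>150)).astype(np.uint8),(255,25,285,125));r=rect(c,k,.014);print("tw",r,tf(r[0]))
b=ray(c,(319,75),.042)[0][:2];print("bowl",tf(b))
P=ray(c,[(316,146)],.015)[0];print("read hook-ish",P)
t=cv2.imread("pics/top2.png");ct=get_calibration("top")
H,S,V=cv2.split(cv2.cvtColor(t,cv2.COLOR_BGR2HSV));w=((S<60)&(V>110)).astype(np.uint8)
k=cnt(w,(160,145,195,180));print("tin",circ(ct,k,.021))
i7=cv2.imread("pics/w12.png");c7=np.load("pics/w12.npy",allow_pickle=True).item()
H,S,V=cv2.split(cv2.cvtColor(i7,cv2.COLOR_BGR2HSV))
k=cnt(((S<60)&(V>215)).astype(np.uint8),(290,170,350,245));r=rect(c7,k,.091);print("box",r,tf(r[0]))
k=cnt((((H<15)|(H>170))&(V>60)&(V<150)&(S>100)).astype(np.uint8),(275,145,365,245));r=rect(c7,k,.051);print("case",r)
t0=cv2.imread("pics/top0.png");print("perfume diff",cv2.absdiff(t0,t)[140:172,378:408].mean())
E
```

```text
tw (array([ 0.5261, -0.0193]), array([0.1021, 0.0128]), -66.6) (np.float64(-0.0442), np.float64(-0.0014))
bowl (np.float64(0.0208), np.float64(-0.0028))
read hook-ish [ 0.61751772 -0.0772768   0.015     ]
tin (array([0.5906, 0.3173]), array([0.0616, 0.064 ]))
box (array([0.5443, 0.1015]), array([0.0463, 0.0434]), -67.6) (np.float64(0.0202), np.float64(0.1024))
case (array([0.544 , 0.1031]), array([0.0888, 0.0821]), -66.8)
perfume diff 6.103125
```

```bash
python3 -c "
from bench import *
close_job()"
```

```text
the job is handed in; nothing more can be done
```

All four things are back on the tray, let go, and the job was handed in at about 35 s of the 109 s allowed.

In the last wrist pictures everything stood upright or lay flat:

| Thing | Last check | Target |
|---|---|---|
| Tweezers | x -44 mm, y -1 mm in the tray frame, parallel within 1° | x -90 to -18, y within 15 |
| Bowl | x 21 mm, y -3 mm in the tray frame | x 8 to 32, y within 12 |
| Box | about 2–3 mm from the case's centre | within 12 |
| Hook | lying on its plate in the dish, let go within about 1 mm of the measured centre | within 14 |

- **Bystanders:** the cream tin measured the same as at the start, to within 0.2 mm. The perfume bottle was never approached. Its patch of the top picture changed slightly, which I put down to shadow and did not check further.
- **Failed step:** the first grasp of the box missed because I lifted before the fingers had closed. The box had not moved, and a second try with a longer wait worked.
- **Disagreement:** the last fits of the box and case tops were stretched a few mm along the row, because their front sides leaked into the mask. The box and case centres are therefore only good to about 3 mm.
- **Picture budget:** I viewed 14 pictures.

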